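Rake desiccant blocks into an even layer before bake-out

TASK

Take the small rake from its holder and, with its tines riding lightly on the tray's sprung floor, rake the crowded desiccant blocks out along the tray until all nine lie flat in one even layer with at least two of them in each third of the tray's length. Be gentle: never press the rake on the tray or on a block with more than about 10 N. Then stand the rake back in its holder, fully seated, and leave everything else on the bench alone.

Things in the scene. Friction and masses are not known exactly. Their poses are not given: they have to be found in the camera images.
- tray: open steel tray fixed to the bench, 144 x 278 mm outside, 45 mm high; inside 136 mm along its own x and 270 mm along its own y (its length); origin at the centre of its underside, z up. Its floor is a flat dark steel plate on stiff springs: it starts to yield at about 4 N and then sinks about 1 mm for each further 3 N, 8 mm at most
- tray_floor (a point): centre of the upper face of the tray's floor plate when it is not pressed, 14 mm above the tray's underside, 31 mm below the rim; axes as the tray. At the start the blocks are crowded at the -y end, in three loose rows across the tray, 44 mm apart; the +y end is bare
- holder: grey rake holder fixed to the bench, 156 mm along its x, 90 mm along its y, 72 mm high at its end cheeks; two rails along x, tops 60 mm up, with a 22 mm slot between them for the tines; origin at the centre of its underside. It may stand on either side of the tray
- holder_seat (a point): middle of the holder's slot at the height of the rail tops, 60 mm above the bench: where the origin of the rake rests
- rake: small upright rake of about 270 g: aluminium head 120 mm along its x (132 mm between the holder's cheeks), 38 mm along y, 14 mm high, its origin at the centre of the head's underside; z up along the handle, which is topped at 112 mm. Below the head hangs a comb of eight steel tines 7 mm wide, 5 mm thick, 9 mm apart, clamped in the head: the tine ends stand between 25 and 47 mm below the head's underside, set differently each time and not measured. Rake along its y
- rake_grip (a point): centre of the rake's wooden grip, a block 34 mm along rake x, 22 mm along rake y and 64 mm high, 80 mm above the rake's origin; pinch it across the 22 mm (along rake y)
- block0_c (a point): centre of one of nine alike beige ceramic desiccant blocks: hexagonal, 26 mm across corners, 18 mm high, about 25 g, lying flat in the tray
- block1_c (a point): centre of one of nine alike beige ceramic desiccant blocks: hexagonal, 26 mm across corners, 18 mm high, about 25 g, lying flat in the tray
- block2_c (a point): centre of one of nine alike beige ceramic desiccant blocks: hexagonal, 26 mm across corners, 18 mm high, about 25 g, lying flat in the tray
- block3_c (a point): centre of one of nine alike beige ceramic desiccant blocks: hexagonal, 26 mm across corners, 18 mm high, about 25 g, lying flat in the tray
- block4_c (a point): centre of one of nine alike beige ceramic desiccant blocks: hexagonal, 26 mm across corners, 18 mm high, about 25 g, lying flat in the tray
- block5_c (a point): centre of one of nine alike beige ceramic desiccant blocks: hexagonal, 26 mm across corners, 18 mm high, about 25 g, lying flat in the tray
- block6_c (a point): centre of one of nine alike beige ceramic desiccant blocks: hexagonal, 26 mm across corners, 18 mm high, about 25 g, lying flat in the tray
- block7_c (a point): centre of one of nine alike beige ceramic desiccant blocks: hexagonal, 26 mm across corners, 18 mm high, about 25 g, lying flat in the tray
- block8_c (a point): centre of one of nine alike beige ceramic desiccant blocks: hexagonal, 26 mm across corners, 18 mm high, about 25 g, lying flat in the tray
- beaker: glass cup, 64 mm wide, 75 mm high, standing on the bench; origin at its underside; leave alone
- jar: amber jar with steel lid, 60 mm wide, 85 mm high; origin at its underside; leave alone
- disc: white ceramic disc, 84 mm wide, 18 mm high; origin at its underside; leave alone
- screwdriver: screwdriver lying on the bench, 180 mm long; leave alone

How it is judged:
On the way, in this order (a step that is already met when the one before it is completed fails the run):
1. the rake is held clear of its holder (z of rake in the frame of holder_seat above 0.05 m and contact force between the fingers and rake above 1 N), for 0.2 s.
2. the tines are set down on the tray's floor (more than 1 N) (contact force between rake and tray above 1 N and contact force between the fingers and rake above 1 N), for 0.2 s.
3. with the tines still bearing on the floor (more than 1 N), at least two blocks have been brought into the bare third (contact force between rake and tray above 1 N and ((y of any of block0_c, block2_c, block4_c, block6_c, block8_c in the frame of tray_floor above 0.045 m and y of any of block1_c, block3_c, block5_c, block7_c in the frame of tray_floor above 0.045 m) or (y of any of block0_c, block1_c, block4_c, block5_c, block8_c in the frame of tray_floor above 0.045 m and y of any of block2_c, block3_c, block6_c, block7_c in the frame of tray_floor above 0.045 m) or (y of any of block0_c, block1_c, block2_c, block3_c, block8_c in the frame of tray_floor above 0.045 m and y of any of block4_c, block5_c, block6_c, block7_c in the frame of tray_floor above 0.045 m) or (y of any of block0_c, block1_c, block2_c, block3_c, block4_c, block5_c, block6_c, block7_c in the frame of tray_floor above 0.045 m and y of block8_c in the frame of tray_floor above 0.045 m))), for 0.2 s.
At the end, for the whole second after the job is handed in: all nine blocks lie flat on the tray floor (tilt under 0.25 rad, none on another), at least two in each third (90 mm) of its length; the rake stands upright, released and at rest in its holder, within 12 mm of the seat's middle and 5 mm of its height (((y of any of block0_c, block2_c, block4_c, block6_c, block8_c in the frame of tray_floor above 0.045 m and y of any of block1_c, block3_c, block5_c, block7_c in the frame of tray_floor above 0.045 m) or (y of any of block0_c, block1_c, block4_c, block5_c, block8_c in the frame of tray_floor above 0.045 m and y of any of block2_c, block3_c, block6_c, block7_c in the frame of tray_floor above 0.045 m) or (y of any of block0_c, block1_c, block2_c, block3_c, block8_c in the frame of tray_floor above 0.045 m and y of any of block4_c, block5_c, block6_c, block7_c in the frame of tray_floor above 0.045 m) or (y of any of block0_c, block1_c, block2_c, block3_c, block4_c, block5_c, block6_c, block7_c in the frame of tray_floor above 0.045 m and y of block8_c in the frame of tray_floor above 0.045 m)) and (((y of block0_c in the frame of tray_floor between -0.045 and 0.045 m or y of block2_c in the frame of tray_floor between -0.045 and 0.045 m or y of block4_c in the frame of tray_floor between -0.045 and 0.045 m or y of block6_c in the frame of tray_floor between -0.045 and 0.045 m or y of block8_c in the frame of tray_floor between -0.045 and 0.045 m) and (y of block1_c in the frame of tray_floor between -0.045 and 0.045 m or y of block3_c in the frame of tray_floor between -0.045 and 0.045 m or y of block5_c in the frame of tray_floor between -0.045 and 0.045 m or y of block7_c in the frame of tray_floor between -0.045 and 0.045 m)) or ((y of block0_c in the frame of tray_floor between -0.045 and 0.045 m or y of block1_c in the frame of tray_floor between -0.045 and 0.045 m or y of block4_c in the frame of tray_floor between -0.045 and 0.045 m or y of block5_c in the frame of tray_floor between -0.045 and 0.045 m or y of block8_c in the frame of tray_floor between -0.045 and 0.045 m) and (y of block2_c in the frame of tray_floor between -0.045 and 0.045 m or y of block3_c in the frame of tray_floor between -0.045 and 0.045 m or y of block6_c in the frame of tray_floor between -0.045 and 0.045 m or y of block7_c in the frame of tray_floor between -0.045 and 0.045 m)) or ((y of block0_c in the frame of tray_floor between -0.045 and 0.045 m or y of block1_c in the frame of tray_floor between -0.045 and 0.045 m or y of block2_c in the frame of tray_floor between -0.045 and 0.045 m or y of block3_c in the frame of tray_floor between -0.045 and 0.045 m or y of block8_c in the frame of tray_floor between -0.045 and 0.045 m) and (y of block4_c in the frame of tray_floor between -0.045 and 0.045 m or y of block5_c in the frame of tray_floor between -0.045 and 0.045 m or y of block6_c in the frame of tray_floor between -0.045 and 0.045 m or y of block7_c in the frame of tray_floor between -0.045 and 0.045 m)) or ((y of block0_c in the frame of tray_floor between -0.045 and 0.045 m or y of block1_c in the frame of tray_floor between -0.045 and 0.045 m or y of block2_c in the frame of tray_floor between -0.045 and 0.045 m or y of block3_c in the frame of tray_floor between -0.045 and 0.045 m or y of block4_c in the frame of tray_floor between -0.045 and 0.045 m or y of block5_c in the frame of tray_floor between -0.045 and 0.045 m or y of block6_c in the frame of tray_floor between -0.045 and 0.045 m or y of block7_c in the frame of tray_floor between -0.045 and 0.045 m) and y of block8_c in the frame of tray_floor between -0.045 and 0.045 m)) and ((y of any of block0_c, block2_c, block4_c, block6_c, block8_c in the frame of tray_floor below -0.045 m and y of any of block1_c, block3_c, block5_c, block7_c in the frame of tray_floor below -0.045 m) or (y of any of block0_c, block1_c, block4_c, block5_c, block8_c in the frame of tray_floor below -0.045 m and y of any of block2_c, block3_c, block6_c, block7_c in the frame of tray_floor below -0.045 m) or (y of any of block0_c, block1_c, block2_c, block3_c, block8_c in the frame of tray_floor below -0.045 m and y of any of block4_c, block5_c, block6_c, block7_c in the frame of tray_floor below -0.045 m) or (y of any of block0_c, block1_c, block2_c, block3_c, block4_c, block5_c, block6_c, block7_c in the frame of tray_floor below -0.045 m and y of block8_c in the frame of tray_floor below -0.045 m)) and z of block0_c in the frame of tray_floor between -0.005 and 0.016 m and x of block0_c in the frame of tray_floor between -0.068 and 0.068 m and y of block0_c in the frame of tray_floor between -0.135 and 0.135 m and angle between each of block0_c, block1_c, block2_c, block3_c, block4_c, block5_c, block6_c, block7_c, block8_c's own z axis and vertical below 0.25 rad and z of block1_c in the frame of tray_floor between -0.005 and 0.016 m and x of block1_c in the frame of tray_floor between -0.068 and 0.068 m and y of block1_c in the frame of tray_floor between -0.135 and 0.135 m and z of block2_c in the frame of tray_floor between -0.005 and 0.016 m and x of block2_c in the frame of tray_floor between -0.068 and 0.068 m and y of block2_c in the frame of tray_floor between -0.135 and 0.135 m and z of block3_c in the frame of tray_floor between -0.005 and 0.016 m and x of block3_c in the frame of tray_floor between -0.068 and 0.068 m and y of block3_c in the frame of tray_floor between -0.135 and 0.135 m and z of block4_c in the frame of tray_floor between -0.005 and 0.016 m and x of block4_c in the frame of tray_floor between -0.068 and 0.068 m and y of block4_c in the frame of tray_floor between -0.135 and 0.135 m and z of block5_c in the frame of tray_floor between -0.005 and 0.016 m and x of block5_c in the frame of tray_floor between -0.068 and 0.068 m and y of block5_c in the frame of tray_floor between -0.135 and 0.135 m and z of block6_c in the frame of tray_floor between -0.005 and 0.016 m and x of block6_c in the frame of tray_floor between -0.068 and 0.068 m and y of block6_c in the frame of tray_floor between -0.135 and 0.135 m and z of block7_c in the frame of tray_floor between -0.005 and 0.016 m and x of block7_c in the frame of tray_floor between -0.068 and 0.068 m and y of block7_c in the frame of tray_floor between -0.135 and 0.135 m and z of block8_c in the frame of tray_floor between -0.005 and 0.016 m and x of block8_c in the frame of tray_floor between -0.068 and 0.068 m and y of block8_c in the frame of tray_floor between -0.135 and 0.135 m and horizontal distance between rake and holder_seat below 0.012 m and z of rake in the frame of holder_seat between -0.005 and 0.005 m and angle between rake's own z axis and vertical below 0.12 rad and linear speed of rake below 0.02 m/s); the robot touches nothing.
It fails at once if the rake presses on the tray with more than 12 N (contact force between rake and tray above 12 N).
It fails at once if the rake presses on a block with more than 12 N (contact force between rake and block0 above 12 N or contact force between rake and block1 above 12 N or contact force between rake and block2 above 12 N or contact force between rake and block3 above 12 N or contact force between rake and block4 above 12 N or contact force between rake and block5 above 12 N or contact force between rake and block6 above 12 N or contact force between rake and block7 above 12 N or contact force between rake and block8 above 12 N).
It fails at once if a bystander is moved by more than 20 mm (distance of any of beaker, jar, disc, screwdriver from where it was at the start of the episode above 0.02 m).
It also fails if it takes over 70 s, if anything falls off the work surface, if the arm or the gripper's body presses on something with over 40 N, if the wrist force passes 120 N, or if a joint passes its speed limit or range.

ROBOT

A 6-joint arm with a two-finger parallel gripper is mounted at the origin on the work surface. World frame = base frame: x ahead of the robot, y to its left, z up, the work surface at z = 0. Lengths are in m, angles in rad, forces in N, time in s.
With the tool pointing down it reaches from about 0.35 to 0.725 m from the base axis. Payload 6 kg.
Tool frame: the origin (TCP) lies on the centre line of the jaws, within the pads' length; the fingertips stand 19 mm ahead of it and the grasp point (between the pads) is the TCP; z points along the fingers, y is the line along which they close (so a half turn about z gives the same grasp; the last joint's range is limited). The gripper opens to 85 mm and grips with 20 to 120 N. Pads are 22 mm wide; open, the fingers measure 114 mm over their backs; the gripper's body (76 mm by 85 mm) begins 54 mm behind the grasp point. The pads swing forward as they close: fully open they stand 13 mm farther back than shut.
Start: joints at [-0.778, 0.04, 0.085, 0, -1.615, -0.334], TCP at [0.266, -0.538, 0.25] pointing down, gripper open.
Joint ranges: [-2.56, 2.56], [-1.29, 2.01], [-1.08, 1.49], [-3.29, 1.98], [-2.81, -0.18], [-2.99, 2.99]. Speed limits (rad/s): [2.57, 2.57, 3.01, 3.14, 3.14, 3.14].

INTERFACE

Orientations are given as a unit quaternion [x, y, z, w].
In Python, from plant import sense, get_image, order gives the robot as it stands.
- The arm moves only by the tool play_rows, never from a script. Its argument "deltas" is a list of rows, each an object of numbers: "rx", "ry", "rz": the turn, a rotation vector about the tool's x, y, z in units of 10 degrees (1.0 is 10 degrees); "tx", "ty", "tz": the shift along the tool's x, y, z in units of 60 mm (1.0 is 60 mm); "fingers": the closure, from 0 (fully open) to 1 (shut). In form: [{"rx": .., "ry": .., "rz": .., "tx": .., "ty": .., "tz": .., "fingers": ..}, ...]. A call has 1 to 8 rows; each row shifts and turns the commanded pose from where the row before left it, along the tool's axes as they then stand; what a row does not reach is not made up. A row lasts 1/8 s, in which the tool goes at most 62.5 mm and 10.7 degrees, less where a joint would pass 70% of its speed; a pose out of reach is approached as far as the arm can. A call is refused whole if a number of a shift passes 1 or a number of a turn 1, either way. A call with a gripper value outside its range is refused whole. The fingers move at their own pace and stop on an object; the grip force is fixed at half the most. Time passes only in rows, so rows that do not move let the fingers close. It gives the time, the measured TCP pose, the force, the opening and the grip force at its end, in the units of the state.
- sense(): the state, without advancing time (a new reading comes with each control period).
- get_image(name): name is "scene" or "top"; returns a dict with "pixels" (480x640x3 uint8, blue, green, red), "depth" (480x640 float32, m along the optical axis (not along the pixel's ray), 0 where there is no reading), "camera_matrix" (3x3 intrinsics, pixels), "extrinsics" (4x4, takes a point from world to camera coordinates). Camera axes: x right, y up, looking along -z (the intrinsics and any distortion apply to the point x, -y, -z); pixel columns grow to the right and rows downward; lengths in m; the calibration is good to about 2 mm. A picture is of the moment at which its call begins.
- order.job_done(): hands the job in; it is judged then, once.
The state is a dict: "t": time; "joint_positions": joint angles; "qvel": joint speeds; "effort": joint torques, N m; "tool_pos": TCP position; "tcp_rot": TCP orientation; "force": force on the tool from outside, world axes, zero at the start; "ft_torque": the same for the moment, N m; "gripper_width": finger opening in m; "finger_force": force on a finger pad.
Only numpy, scipy, OpenCV 4.12 (cv2) and the standard library are available. Lean on these libraries where they do the work, as an engineer would, in place of code of your own. Each camera call takes 0.05 s, during which the arm holds its last target. There are 200 camera calls.

## Working session

There is one attempt and no reset: what is moved stays moved. The work goes in short steps, Python scripts to look and compute and a tool call to move; the robot and the scene stay as the last step left them, time stands still between calls to the robot, and variables do not carry over. Pictures are saved under pics/ and viewed, at most 10 in all, crops included, and the job is handed in when it is done.

Besides the shell and the picture viewer there is one more tool, called after ">>>" as name(argument=value, ...) on one line, values as JSON. play_rows: Moves the arm, as the interface text tells. Its arguments: {"type":"object","properties":{"deltas":{"type":"array","items":{"type":"object","properties":{"rx":{"type":"number"},"ry":{"type":"number"},"rz":{"type":"number"},"tx":{"type":"number"},"ty":{"type":"number"},"tz":{"type":"number"},"fingers":{"type":"number"}}}}},"required":["deltas"]}

```bash
mkdir -p pics; ls; cat > h.py <<'E'
import numpy as np, cv2
from plant import sense, get_image, order
def pts(im):
    K=im["camera_matrix"];E=im["extrinsics"];d=im["depth"]
    v,u=np.mgrid[0:480,0:640]
    x=(u-K[0,2])/K[0,0]*d; y=(v-K[1,2])/K[1,1]*d
    P=np.stack([x,-y,-d],-1)-E[:3,3]
    return P@E[:3,:3]   # R^T p
E
python3 - <<'E'
from h import *
print(sense())
for n in("top","scene"):
    im=get_image(n);cv2.imwrite(f"pics/{n}0.png",im["pixels"]);np.savez(f"{n}0.npz",**im)
    print(n,im["camera_matrix"].round(1).tolist(),im["extrinsics"].round(3).tolist(),(im["depth"]>0).mean())
E
```

```text
pics
{'t': 0.0, 'joint_positions': array([-7.78305614e-01,  4.08342703e-02,  8.38431370e-02, -4.42491197e-04,
       -1.61546918e+00, -3.33683657e-01]), 'qvel': array([ 0.00209609, -0.00055393, -0.00107195,  0.00061368,  0.00086065,
        0.00010437]), 'effort': array([ 1.73898584e-04, -3.68200064e+01,  3.47427893e+01,  6.93252236e+00,
       -5.38172884e-03,  5.70939528e-05]), 'tool_pos': array([ 0.26567476, -0.53767189,  0.24928804]), 'tcp_rot': array([-2.27406077e-01,  9.73799638e-01,  8.21529111e-04, -2.57208807e-04]), 'force': array([-0.31149802,  0.13206719,  0.37980275]), 'ft_torque': array([ 0.020321  ,  0.03869182, -0.01463121]), 'finger_force': 0.0, 'gripper_width': 0.08558066013577319}
top [[620.6, 0.0, 324.9], [0.0, 620.6, 234.3], [0.0, 0.0, 1.0]] [[0.15, -0.989, 0.003, -0.08], [0.965, 0.147, 0.217, -0.627], [-0.215, -0.03, 0.976, -1.105], [0.0, 0.0, 0.0, 1.0]] 0.9959147135416667
scene [[583.4, 0.0, 319.3], [0.0, 583.4, 228.9], [0.0, 0.0, 1.0]] [[0.883, 0.47, 0.001, -0.544], [-0.282, 0.528, 0.801, 0.072], [0.376, -0.708, 0.598, -1.466], [0.0, 0.0, 0.0, 1.0]] 0.9959895833333333
```

View pics/top0.png

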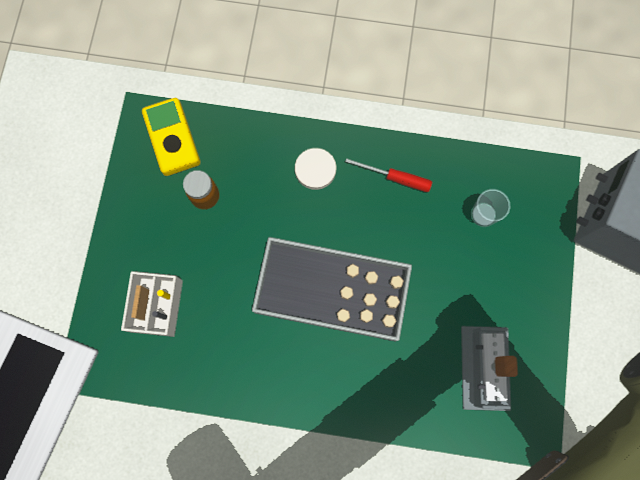

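View pics/scene0.png

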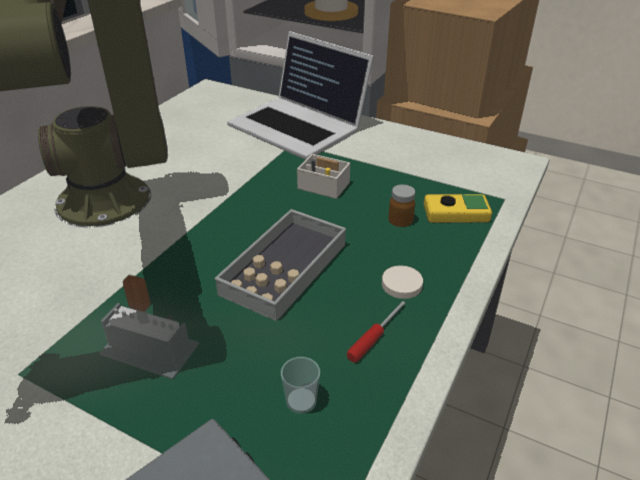

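The top view shows the tray (centre ~(332,289)), with nine beige blocks at its right end. The holder and rake are at ~(487,368), with the brown grip top at (506,366).

```bash
cat > m.py <<'E'
from h import *
def rect(Q):
    (c,s,a)=cv2.minAreaRect((Q[:,:2]*1000).astype(np.float32)); return np.round(c,1),np.round(s,1),round(a,2)
def show(n,im):
    P=pts(im);px=im["pixels"];hsv=cv2.cvtColor(px,cv2.COLOR_BGR2HSV)
    X,Y,Z=P[...,0],P[...,1],P[...,2]
    near=(X>.25)&(X<.68)&(abs(Y)<.6)
    print(n,"bench z",np.median(Z[near&(hsv[...,1]>150)&(hsv[...,0]>60)&(hsv[...,0]<95)]).round(4))
    rim=near&(Y>-.2)&(Y<.13)&(Z>.038)&(Z<.055)&(hsv[...,1]<60)
    nl,l,st,ce=cv2.connectedComponentsWithStats(cv2.morphologyEx(rim.astype(np.uint8),cv2.MORPH_CLOSE,np.ones((3,3))))
    k=1+np.argmax(st[1:,4]);m=(l==k)&rim;print(" rim",rect(P[m]),np.median(Z[m]).round(4),m.sum())
    bl=near&(hsv[...,0]>8)&(hsv[...,0]<28)&(hsv[...,1]>40)&(hsv[...,2]>120)&(Z>.02)&(Z<.045)
    nl,l,st,ce=cv2.connectedComponentsWithStats(bl.astype(np.uint8))
    for k in range(1,nl):
        if st[k,4]>15:
            m=l==k;z=np.percentile(Z[m],70);t=m&(Z>z-.004);print(" blk",P[t].mean(0).round(4),st[k,4])
    hd=near&(Y<-.2)&(Z>.056)&(Z<.078)&(hsv[...,1]<70)
    print(" hold",rect(P[hd]),np.median(Z[hd]).round(4),hd.sum())
    g=near&(Y<-.2)&(hsv[...,1]>90)&(hsv[...,0]<25)&(Z>.1)
    z=np.percentile(Z[g],80);t=g&(Z>z-.004);print(" grip top",rect(P[t]),z.round(4),t.sum(),"all",rect(P[g]),Z[g].min())
    np.save(f"{n}P.npy",P)
if __name__=="__main__":
    for n in("top","scene"): show(n,dict(np.load(f"{n}0.npz")))
    s=sense();R=cv2.Rodrigues  # tool axes
    from scipy.spatial.transform import Rotation as T
    print(T.from_quat(s["tcp_rot"]).as_matrix().round(3))
    P=np.load("topP.npy");px=np.load("top0.npz")["pixels"]
    cv2.imwrite("pics/hold.png",cv2.resize(px[310:425,440:560],None,fx=5,fy=5,interpolation=cv2.INTER_NEAREST))
    for z in range(0,180,10):
        m=(P[...,0]>.25)&(P[...,0]<.68)&(P[...,1]<-.28)&(P[...,1]>-.5)&(P[...,2]*1000>z-5)&(P[...,2]*1000<=z+5)
        if m.sum()>20 and z>5: print(z,m.sum(),rect(P[m]))
E
python3 m.py
```

```text
top bench z 0.0003
 rim (array([536.6, -11.9]), array([281.1, 148.1]), 87.4) 0.0471 1595
 blk [ 0.5778 -0.0455  0.0318] 113
 blk [ 0.5694 -0.084   0.0321] 113
 blk [ 0.5683 -0.1327  0.0319] 115
 blk [ 0.5333 -0.0405  0.0317] 115
 blk [0.4755 0.2981 0.0373] 21
 blk [ 0.5266 -0.0864  0.0315] 118
 blk [ 0.5294 -0.1297  0.0318] 119
 blk [ 0.4896 -0.0404  0.0318] 120
 blk [ 0.4951 -0.084   0.0321] 116
 blk [ 0.4927 -0.1274  0.0313] 118
 hold (array([ 543.9, -404.8]), array([132.2, 409.7]), 53.22) 0.0719 1900
 grip top (array([ 435.4, -321.8]), array([32.7, 21.8]), 5.42) 0.1719 235 all (array([ 435.6, -322.2]), array([32.8, 23.4]), 5.99) 0.11671025222324749
scene bench z 0.0026
 rim (array([538.6, -12.7]), array([284.6, 150.4]), 87.84) 0.0473 1561
 blk [ 0.4918 -0.0414  0.0334] 70
 blk [ 0.5356 -0.0418  0.0332] 70
 blk [ 0.4973 -0.0853  0.0331] 74
 blk [ 0.5798 -0.0471  0.0331] 72
 blk [ 0.529  -0.0882  0.033 ] 75
 blk [ 0.572  -0.0852  0.0333] 75
 blk [ 0.4949 -0.1253  0.0335] 43
 blk [ 0.5315 -0.1271  0.0334] 45
 blk [ 0.5703 -0.1291  0.0331] 42
 hold (array([ 435.7, -321. ]), array([147
[... 478 characters left out ...]
array([141.1,  38.6]), 6.93)
50 108 (array([ 434.3, -323.6]), array([141.9,  51.5]), 7.17)
60 439 (array([ 433.5, -319.9]), array([143.4,  57.7]), 6.61)
70 1162 (array([ 433.8, -319.2]), array([144.2,  56.6]), 7.23)
80 341 (array([ 434. , -317.8]), array([142.2,  45.8]), 8.07)
90 23 (array([ 436.5, -319. ]), array([114.9,   9.6]), 7.71)
120 32 (array([ 433.6, -313. ]), array([32.1,  4.1]), 12.72)
130 33 (array([ 433.6, -312.7]), array([31.9,  3.7]), 10.59)
140 33 (array([ 434.5, -313.4]), array([33.2,  5.3]), 7.0)
150 34 (array([ 434.5, -313.4]), array([33. ,  5.1]), 5.78)
160 39 (array([ 434.2, -312.9]), array([32.6,  5. ]), 8.35)
170 262 (array([ 435.5, -322. ]), array([33.5, 22.6]), 3.09)
```

View pics/hold.png

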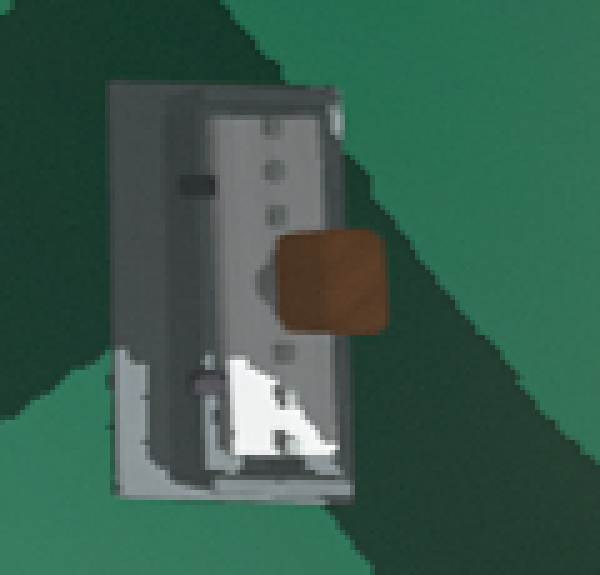

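>>> play_rows(deltas=[{"rz": 0.95, "fingers": 0}, {"rz": 0.95, "fingers": 0}, {"tx": -0.547, "ty": 0.532, "fingers": 0}, {"tx": -0.547, "ty": 0.532, "fingers": 0}, {"tx": -0.547, "ty": 0.532, "fingers": 0}, {"tx": -0.547, "ty": 0.532, "fingers": 0}, {"tx": -0.547, "ty": 0.532, "fingers": 0}, {"tx": -0.547, "ty": 0.532, "fingers": 0}])

```text
invalid input at $.deltas[0]: expected keys rx, ry, rz, tx, ty, tz, fingers
```

```bash
cat > go.py <<'E'
import sys
from h import *
from scipy.spatial.transform import Rotation as T
def st(tgt=None,yaw=None):
    s=sense();M=T.from_quat(s["tcp_rot"]).as_matrix()
    a=np.degrees(np.arctan2(M[1,0],M[0,0]))%180
    print("t",round(s["t"],2),"pos",s["tool_pos"].round(4),"yaw",a.round(2),"z",M[:,2].round(4),"F",s["force"].round(2),"w",round(s["gripper_width"],4),"g",round(s["finger_force"],1),"q6",s["joint_positions"][5].round(2))
    if tgt is not None: print("d units",(M.T@(np.array(tgt)-s["tool_pos"])/.06).round(3))
    if yaw is not None: print("rz",round(((a-yaw+90)%180-90)/10,3))
if __name__=="__main__":
    v=[float(x) for x in sys.argv[1:]]
    st(v[:3] if len(v)>=3 else None, v[3] if len(v)>3 else None)
E
python3 go.py .437 -.323 .142 7.2
```

```text
t 0.1 pos [ 0.2657 -0.5377  0.2494] yaw 26.29 z [-9.0e-04  1.4e-03 -1.0e+00] F [ 1.2  -0.07  0.12] w 0.0855 g 0.0 q6 -0.33
d units [-4.145  1.94   1.792]
rz 1.909
```

>>> play_rows(deltas=[{"rx": 0, "ry": 0, "rz": 0.955, "tx": 0, "ty": 0, "tz": 0, "fingers": 0}, {"rx": 0, "ry": 0, "rz": 0.955, "tx": 0, "ty": 0, "tz": 0, "fingers": 0}, {"rx": 0, "ry": 0, "rz": 0, "tx": -0.547, "ty": 0.532, "tz": 0, "fingers": 0}, {"rx": 0, "ry": 0, "rz": 0, "tx": -0.547, "ty": 0.532, "tz": 0, "fingers": 0}, {"rx": 0, "ry": 0, "rz": 0, "tx": -0.547, "ty": 0.532, "tz": 0, "fingers": 0}, {"rx": 0, "ry": 0, "rz": 0, "tx": -0.547, "ty": 0.532, "tz": 0, "fingers": 0}, {"rx": 0, "ry": 0, "rz": 0, "tx": -0.547, "ty": 0.532, "tz": 0, "fingers": 0}, {"rx": 0, "ry": 0, "rz": 0, "tx": -0.547, "ty": 0.532, "tz": 0, "fingers": 0}])

```text
t: 1.1
tool_pos: [0.4378, -0.3219, 0.2499]
tcp_rot: [-0.063, 0.998, 0.0, -0.0]
force: [0.5, -0.5, 0.4]
gripper_width: 0.0852
finger_force: 0.0
```

```bash
python3 go.py .437 -.323 .142 7.2
```

```text
t 1.1 pos [ 0.4378 -0.3219  0.2499] yaw 7.19 z [-4.e-04  4.e-04 -1.e+00] F [ 0.47 -0.51  0.39] w 0.0852 g 0.0 q6 -1.18
d units [ 0.015 -0.018  1.798]
rz -0.001
```

>>> play_rows(deltas=[{"rx": 0, "ry": 0, "rz": 0, "tx": 0.015, "ty": -0.018, "tz": 0.5, "fingers": 0}, {"rx": 0, "ry": 0, "rz": 0, "tx": 0, "ty": 0, "tz": 0.5, "fingers": 0}, {"rx": 0, "ry": 0, "rz": 0, "tx": 0, "ty": 0, "tz": 0.5, "fingers": 0}, {"rx": 0, "ry": 0, "rz": 0, "tx": 0, "ty": 0, "tz": 0.3, "fingers": 0}, {"rx": 0, "ry": 0, "rz": 0, "tx": 0, "ty": 0, "tz": 0, "fingers": 0.5}, {"rx": 0, "ry": 0, "rz": 0, "tx": 0, "ty": 0, "tz": 0, "fingers": 0.7}, {"rx": 0, "ry": 0, "rz": 0, "tx": 0, "ty": 0, "tz": 0, "fingers": 1}, {"rx": 0, "ry": 0, "rz": 0, "tx": 0, "ty": 0, "tz": 0, "fingers": 1}])

```text
t: 2.1
tool_pos: [0.4369, -0.3246, 0.1435]
tcp_rot: [-0.063, 0.998, -0.0, 0.001]
force: [-1.0, 2.2, 4.7]
gripper_width: 0.0213
finger_force: 60.3
```

```bash
python3 go.py .437 -.323 .142 7.2
```

```text
t 2.1 pos [ 0.4369 -0.3246  0.1435] yaw 7.2 z [ 1.7e-03 -7.0e-04 -1.0e+00] F [-0.98  2.2   4.65] w 0.0213 g 60.3 q6 -1.18
d units [-0.005  0.027  0.025]
rz -0.0
```

>>> play_rows(deltas=[{"rx": 0, "ry": 0, "rz": 0, "tx": 0, "ty": 0, "tz": -0.2, "fingers": 1}, {"rx": 0, "ry": 0, "rz": 0, "tx": 0, "ty": 0, "tz": -0.4, "fingers": 1}, {"rx": 0, "ry": 0, "rz": 0, "tx": 0, "ty": 0, "tz": -0.5, "fingers": 1}, {"rx": 0, "ry": 0, "rz": 0, "tx": 0, "ty": 0, "tz": -0.5, "fingers": 1}, {"rx": 0, "ry": 0, "rz": 0, "tx": 0, "ty": 0, "tz": -0.4, "fingers": 1}, {"rx": 0, "ry": 0, "rz": 0, "tx": 0, "ty": 0, "tz": 0, "fingers": 1}, {"rx": 0, "ry": 0, "rz": 0, "tx": 0, "ty": 0, "tz": 0, "fingers": 1}, {"rx": 0, "ry": 0, "rz": 0, "tx": 0, "ty": 0, "tz": 0, "fingers": 1}])

```text
t: 3.1
tool_pos: [0.436, -0.3242, 0.2607]
tcp_rot: [-0.063, 0.998, 0.001, -0.001]
force: [0.2, 0.2, -2.5]
gripper_width: 0.0213
finger_force: 59.6
```

```bash
python3 - <<'E'
from h import *
import go
go.st()
im=get_image("scene");P=pts(im);px=im["pixels"]
m=(abs(P[...,0]-.437)<.075)&(abs(P[...,1]+.323)<.05)&(P[...,2]>.1)
v,u=np.where(m);print(v.min(),v.max(),u.min(),u.max())
cr=px[max(0,v.min()-15):v.max()+40,u.min()-20:u.max()+20]
cv2.imwrite("pics/rake.png",cv2.resize(cr,None,fx=3,fy=3)[:600,:800])
# z profile of lowest points, head underside edge
for z in range(100,300,5):
    k=m&(P[...,2]*1000>z)&(P[...,2]*1000<=z+5)
    if k.any(): print(z,k.sum(),P[k].mean(0).round(3))
# tray frame
th=np.radians(-2.4);c=np.array([.537,-.012])
ex=np.array([np.cos(th),np.sin(th)]);ey=np.array([-ex[1],ex[0]])
B=np.array([[.5778,-.0455],[.5333,-.0405],[.4896,-.0404],[.5694,-.084],[.5266,-.0864],[.4951,-.084],[.5683,-.1327],[.5294,-.1297],[.4927,-.1274]])
print(np.c_[(B-c)@ex,(B-c)@ey].round(4).tolist())
E
```

```text
t 3.1 pos [ 0.436  -0.3242  0.2607] yaw 7.19 z [-0.0023  0.0012 -1.    ] F [ 0.21  0.16 -2.55] w 0.0213 g 59.6 q6 -1.18
0 297 19 168Traceback (most recent call last):
  File "<stdin>", line 8, in <module>
cv2.error: OpenCV(4.12.0) /io/opencv/modules/imgproc/src/resize.cpp:4208: error: (-215:Assertion failed) !ssize.empty() in function 'resize'
```

```bash
python3 - <<'E'
from h import *
im=get_image("scene");P=pts(im);px=im["pixels"]
m=(abs(P[...,0]-.437)<.075)&(abs(P[...,1]+.323)<.05)&(P[...,2]>.1)
cv2.imwrite("pics/rake.png",cv2.resize(px[130:330,30:230],None,fx=3,fy=3))
for z in range(100,260,4):
    k=m&(P[...,2]*1000>z)&(P[...,2]*1000<=z+4)
    if k.any(): print(z,k.sum(),P[k].mean(0).round(3),end="; ")
th=np.radians(-2.4);c=np.array([.537,-.012])
ex=np.array([np.cos(th),np.sin(th)]);ey=np.array([-ex[1],ex[0]])
B=np.array([[.5778,-.0455],[.5333,-.0405],[.4896,-.0404],[.5694,-.084],[.5266,-.0864],[.4951,-.084],[.5683,-.1327],[.5294,-.1297],[.4927,-.1274]])
print(np.c_[(B-c)@ex,(B-c)@ey].round(4).tolist())
E
```

```text
144 1 [ 0.395 -0.328  0.147]; 148 42 [ 0.436 -0.323  0.151]; 152 70 [ 0.44  -0.323  0.154]; 156 54 [ 0.435 -0.324  0.158]; 160 20 [ 0.462 -0.32   0.161]; 164 8 [ 0.492 -0.316  0.166]; 168 9 [ 0.493 -0.315  0.171]; 172 6 [ 0.493 -0.316  0.175]; 176 18 [ 0.456 -0.331  0.179]; 180 124 [ 0.455 -0.334  0.182]; 184 127 [ 0.45  -0.335  0.186]; 188 358 [ 0.448 -0.326  0.191]; 192 660 [ 0.436 -0.326  0.193]; 196 79 [ 0.442 -0.324  0.198]; 200 93 [ 0.436 -0.324  0.202]; 204 27 [ 0.437 -0.326  0.205]; 208 22 [ 0.44  -0.327  0.21 ]; 212 20 [ 0.44  -0.326  0.214]; 216 16 [ 0.441 -0.326  0.218]; 220 16 [ 0.44  -0.328  0.222]; 224 6 [ 0.436 -0.33   0.225]; 228 24 [ 0.442 -0.328  0.23 ]; 232 45 [ 0.444 -0.328  0.234]; 236 28 [ 0.448 -0.328  0.238]; 240 32 [ 0.45  -0.327  0.242]; 244 38 [ 0.448 -0.328  0.246]; 248 46 [ 0.448 -0.328  0.25 ]; 252 55 [ 0.446 -0.333  0.254]; 256 61 [ 0.447 -0.332  0.258]; [[0.0422, -0.0318], [-0.0025, -0.0286], [-0.0462, -0.0304], [0.0354, -0.0706], [-0.0073, -0.0748], [-0.0388, -0.0737], [0.0363, -0.1193], [-0.0027, -0.1179], [-0.0394, -0.1172]]
```

View pics/rake.png

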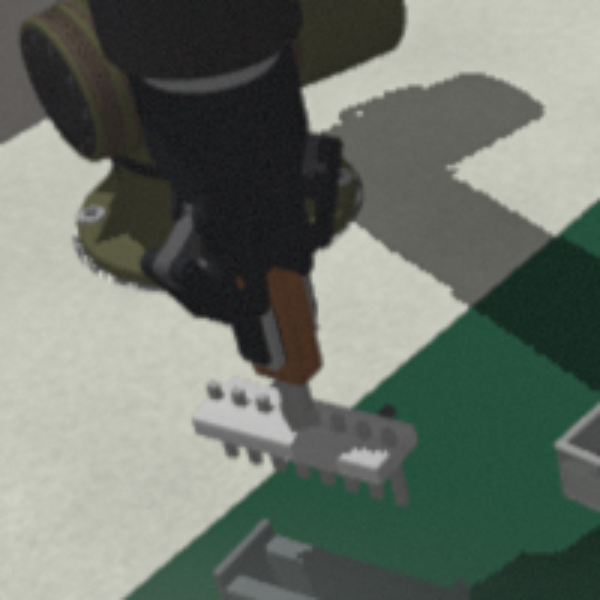

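Tine ends are at z≈0.149 with the head underside at ≈0.177, so the tines are about 28 mm long. Moving over the gap between rows 1 and 2.

```bash
python3 go.py .536 -.064 .26 -2.4
```

```text
t 3.2 pos [ 0.4361 -0.3243  0.2612] yaw 7.19 z [-1.7e-03  7.0e-04 -1.0e+00] F [-0.17  0.86 -2.28] w 0.021 g 59.6 q6 -1.18
d units [-2.194  4.097  0.02 ]
rz 0.959
```

>>> play_rows(deltas=[{"rx": 0, "ry": 0, "rz": 0, "tx": -0.22, "ty": 0.41, "tz": 0, "fingers": 1}, {"rx": 0, "ry": 0, "rz": 0, "tx": -0.37, "ty": 0.68, "tz": 0, "fingers": 1}, {"rx": 0, "ry": 0, "rz": 0, "tx": -0.37, "ty": 0.68, "tz": 0, "fingers": 1}, {"rx": 0, "ry": 0, "rz": 0, "tx": -0.37, "ty": 0.68, "tz": 0, "fingers": 1}, {"rx": 0, "ry": 0, "rz": 0, "tx": -0.37, "ty": 0.68, "tz": 0, "fingers": 1}, {"rx": 0, "ry": 0, "rz": 0, "tx": -0.3, "ty": 0.57, "tz": 0, "fingers": 1}, {"rx": 0, "ry": 0, "rz": 0, "tx": -0.194, "ty": 0.397, "tz": 0, "fingers": 1}, {"rx": 0, "ry": 0, "rz": 0.959, "tx": 0, "ty": 0, "tz": 0, "fingers": 1}])

```text
t: 4.2
tool_pos: [0.5365, -0.0623, 0.2613]
tcp_rot: [0.022, 1.0, 0.0, -0.001]
force: [0.1, -0.5, -2.9]
gripper_width: 0.0212
finger_force: 59.6
```

```bash
python3 go.py .536 -.064 .26 -2.4
```

```text
t 4.2 pos [ 0.5365 -0.0623  0.2613] yaw 177.54 z [-1.5e-03  2.0e-04 -1.0e+00] F [ 0.14 -0.46 -2.87] w 0.0212 g 59.6 q6 -1.87
d units [ 0.007 -0.029  0.022]
rz -0.006
```

Lower to tines about 8 mm above the block tops, then look.

>>> play_rows(deltas=[{"rx": 0, "ry": 0, "rz": 0, "tx": 0.007, "ty": -0.029, "tz": 0.5, "fingers": 1}, {"rx": 0, "ry": 0, "rz": 0, "tx": 0, "ty": 0, "tz": 0.6, "fingers": 1}, {"rx": 0, "ry": 0, "rz": 0, "tx": 0, "ty": 0, "tz": 0.45, "fingers": 1}, {"rx": 0, "ry": 0, "rz": 0, "tx": 0, "ty": 0, "tz": 0.24, "fingers": 1}, {"rx": 0, "ry": 0, "rz": 0, "tx": 0, "ty": 0, "tz": 0, "fingers": 1}, {"rx": 0, "ry": 0, "rz": 0, "tx": 0, "ty": 0, "tz": 0, "fingers": 1}])

```text
t: 4.95
tool_pos: [0.5364, -0.0659, 0.1564]
tcp_rot: [0.021, 1.0, -0.0, 0.001]
force: [-0.0, -0.2, -2.0]
gripper_width: 0.0212
finger_force: 59.5
```

```bash
python3 - <<'E'
from h import *
import go
go.st([.536,-.064,.1255],-2.4)
a=get_image("scene")
P=pts(a)
cv2.imwrite("pics/over.png",cv2.resize(a["pixels"][190:330,190:370],None,fx=4,fy=4))
m=(abs(P[...,0]-.536)<.07)&(abs(P[...,1]+.064)<.012)&(P[...,2]>.036)&(P[...,2]<.06)
v,u=np.where(m)
for z in range(36,70,3):
    k=(abs(P[...,0]-.536)<.07)&(abs(P[...,1]+.064)<.03)&(P[...,2]*1000>z)&(P[...,2]*1000<=z+3)
    if k.any(): print(z,k.sum(),P[k].mean(0).round(4))
E
```

```text
t 4.95 pos [ 0.5364 -0.0659  0.1564] yaw 177.6 z [ 2.1e-03 -1.0e-04 -1.0e+00] F [-0.04 -0.2  -1.99] w 0.0212 g 59.5 q6 -1.86
d units [0.009 0.032 0.515]
rz -0.0
36 17 [ 0.5201 -0.0742  0.0372]
39 12 [ 0.5245 -0.0769  0.0406]
42 17 [ 0.4936 -0.0691  0.0439]
45 55 [ 0.5382 -0.0671  0.0467]
48 66 [ 0.5481 -0.0671  0.0495]
51 37 [ 0.535  -0.0664  0.0523]
54 31 [ 0.535  -0.0657  0.0555]
57 13 [ 0.5634 -0.0674  0.0585]
60 2 [ 0.5923 -0.0687  0.062 ]
63 7 [ 0.595  -0.0679  0.0647]
66 3 [ 0.5944 -0.0675  0.0679]
69 2 [ 0.5947 -0.0685  0.0705]
```

View pics/over.png

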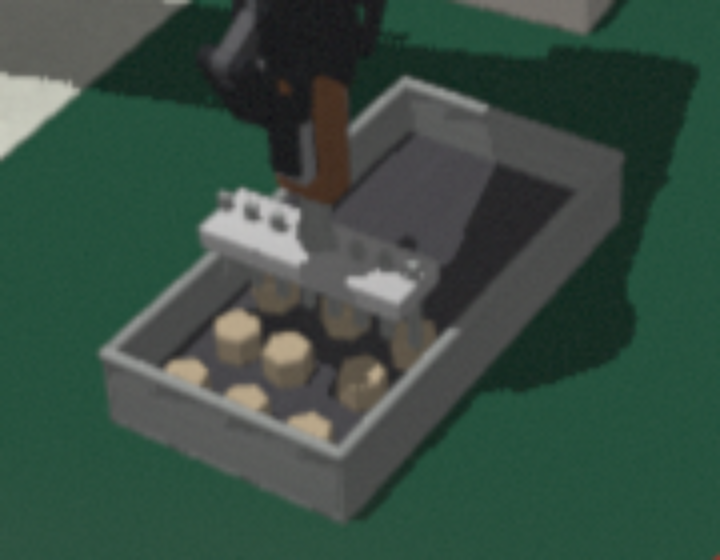

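>>> play_rows(deltas=[{"rx": 0, "ry": 0, "rz": 0, "tx": 0, "ty": 0.01, "tz": 0.15, "fingers": 1}, {"rx": 0, "ry": 0, "rz": 0, "tx": 0, "ty": 0, "tz": 0.15, "fingers": 1}, {"rx": 0, "ry": 0, "rz": 0, "tx": 0, "ty": 0, "tz": 0.08, "fingers": 1}, {"rx": 0, "ry": 0, "rz": 0, "tx": 0, "ty": 0, "tz": 0, "fingers": 1}, {"rx": 0, "ry": 0, "rz": 0, "tx": 0, "ty": 0, "tz": 0, "fingers": 1}])

```text
t: 5.62
tool_pos: [0.5359, -0.0652, 0.1324]
tcp_rot: [0.021, 1.0, -0.0, 0.0]
force: [-0.6, -0.2, -3.4]
gripper_width: 0.0218
finger_force: 59.5
```

```bash
python3 go.py .536 -.064 .1255 -2.4
```

```text
t 5.62 pos [ 0.5359 -0.0652  0.1324] yaw 177.6 z [ 4.e-04 -1.e-04 -1.e+00] F [-0.65 -0.24 -3.42] w 0.0218 g 59.5 q6 -1.86
d units [-0.     0.021  0.114]
rz 0.0
```

>>> play_rows(deltas=[{"rx": 0, "ry": 0, "rz": 0, "tx": 0, "ty": 0, "tz": 0.02, "fingers": 1}, {"rx": 0, "ry": 0, "rz": 0, "tx": 0, "ty": 0, "tz": 0.02, "fingers": 1}, {"rx": 0, "ry": 0, "rz": 0, "tx": 0, "ty": 0, "tz": 0.02, "fingers": 1}, {"rx": 0, "ry": 0, "rz": 0, "tx": 0, "ty": 0, "tz": 0.0, "fingers": 1}])

```text
t: 6.12
tool_pos: [0.5357, -0.0652, 0.1283]
tcp_rot: [0.021, 1.0, 0.0, -0.0]
force: [0.3, -0.7, -3.2]
gripper_width: 0.021
finger_force: 59.5
```

>>> play_rows(deltas=[{"rx": 0, "ry": 0, "rz": 0, "tx": 0, "ty": 0, "tz": 0.017, "fingers": 1}, {"rx": 0, "ry": 0, "rz": 0, "tx": 0, "ty": 0, "tz": 0, "fingers": 1}])

```text
t: 6.38
tool_pos: [0.5358, -0.0652, 0.1276]
tcp_rot: [0.021, 1.0, 0.0, 0.0]
force: [0.7, -0.1, -0.3]
gripper_width: 0.0216
finger_force: 59.8
```

>>> play_rows(deltas=[{"rx": 0, "ry": 0, "rz": 0, "tx": 0, "ty": 0, "tz": 0, "fingers": 1}])

```text
t: 6.5
tool_pos: [0.5358, -0.0652, 0.1276]
tcp_rot: [0.021, 1.0, -0.0, 0.0]
force: [-0.6, 0.3, -1.5]
gripper_width: 0.0211
finger_force: 59.8
```

>>> play_rows(deltas=[{"rx": 0, "ry": 0, "rz": 0, "tx": 0, "ty": 0, "tz": 0.009, "fingers": 1}, {"rx": 0, "ry": 0, "rz": 0, "tx": 0, "ty": 0, "tz": 0, "fingers": 1}])

```text
t: 6.75
tool_pos: [0.5359, -0.0653, 0.1274]
tcp_rot: [0.021, 1.0, -0.0, 0.0]
force: [-1.8, 0.2, 2.6]
gripper_width: 0.0216
finger_force: 60.0
```

>>> play_rows(deltas=[{"rx": 0, "ry": 0, "rz": 0, "tx": 0, "ty": 0, "tz": 0, "fingers": 1}])

```text
t: 6.88
tool_pos: [0.5359, -0.0653, 0.1273]
tcp_rot: [0.021, 1.0, -0.0, 0.0]
force: [-1.4, -0.6, 2.4]
gripper_width: 0.0213
finger_force: 60.0
```

>>> play_rows(deltas=[{"rx": 0, "ry": 0, "rz": 0, "tx": 0, "ty": 0.03, "tz": 0, "fingers": 1}, {"rx": 0, "ry": 0, "rz": 0, "tx": 0, "ty": 0.05, "tz": 0, "fingers": 1}, {"rx": 0, "ry": 0, "rz": 0, "tx": 0, "ty": 0.06, "tz": 0, "fingers": 1}, {"rx": 0, "ry": 0, "rz": 0, "tx": 0, "ty": 0.06, "tz": 0, "fingers": 1}])

```text
t: 7.38
tool_pos: [0.5364, -0.0533, 0.1272]
tcp_rot: [0.021, 1.0, -0.0, 0.0]
force: [0.7, -4.4, 2.7]
gripper_width: 0.0213
finger_force: 60.2
```

>>> play_rows(deltas=[{"rx": 0, "ry": 0, "rz": 0, "tx": 0, "ty": 0.07, "tz": 0, "fingers": 1}, {"rx": 0, "ry": 0, "rz": 0, "tx": 0, "ty": 0.07, "tz": 0, "fingers": 1}, {"rx": 0, "ry": 0, "rz": 0, "tx": 0, "ty": 0.07, "tz": 0, "fingers": 1}, {"rx": 0, "ry": 0, "rz": 0, "tx": 0, "ty": 0.07, "tz": 0, "fingers": 1}])

```text
t: 7.88
tool_pos: [0.537, -0.0362, 0.127]
tcp_rot: [0.021, 1.0, -0.0, -0.0]
force: [-0.8, -3.9, 2.5]
gripper_width: 0.0212
finger_force: 60.3
```

>>> play_rows(deltas=[{"rx": 0, "ry": 0, "rz": 0, "tx": 0, "ty": 0.07, "tz": 0, "fingers": 1}, {"rx": 0, "ry": 0, "rz": 0, "tx": 0, "ty": 0.07, "tz": 0, "fingers": 1}, {"rx": 0, "ry": 0, "rz": 0, "tx": 0, "ty": 0.07, "tz": 0, "fingers": 1}, {"rx": 0, "ry": 0, "rz": 0, "tx": 0, "ty": 0.07, "tz": 0, "fingers": 1}, {"rx": 0, "ry": 0, "rz": 0, "tx": 0, "ty": 0.07, "tz": 0, "fingers": 1}, {"rx": 0, "ry": 0, "rz": 0, "tx": 0, "ty": 0.07, "tz": 0, "fingers": 1}])

```text
t: 8.62
tool_pos: [0.538, -0.011, 0.1269]
tcp_rot: [0.021, 1.0, 0.0, -0.0]
force: [0.3, -4.4, 3.4]
gripper_width: 0.0213
finger_force: 60.3
```

>>> play_rows(deltas=[{"rx": 0, "ry": 0, "rz": 0, "tx": 0, "ty": 0.07, "tz": 0, "fingers": 1}, {"rx": 0, "ry": 0, "rz": 0, "tx": 0, "ty": 0.07, "tz": 0, "fingers": 1}, {"rx": 0, "ry": 0, "rz": 0, "tx": 0, "ty": 0.07, "tz": 0, "fingers": 1}, {"rx": 0, "ry": 0, "rz": 0, "tx": 0, "ty": 0.07, "tz": 0, "fingers": 1}, {"rx": 0, "ry": 0, "rz": 0, "tx": 0, "ty": 0.07, "tz": 0, "fingers": 1}, {"rx": 0, "ry": 0, "rz": 0, "tx": 0, "ty": 0.07, "tz": 0, "fingers": 1}])

```text
t: 9.38
tool_pos: [0.5391, 0.0142, 0.1269]
tcp_rot: [0.021, 1.0, 0.0, -0.0]
force: [1.1, -3.7, 4.2]
gripper_width: 0.0216
finger_force: 60.3
```

>>> play_rows(deltas=[{"rx": 0, "ry": 0, "rz": 0, "tx": 0, "ty": 0.07, "tz": 0, "fingers": 1}, {"rx": 0, "ry": 0, "rz": 0, "tx": 0, "ty": 0.07, "tz": 0, "fingers": 1}, {"rx": 0, "ry": 0, "rz": 0, "tx": 0, "ty": 0.07, "tz": 0, "fingers": 1}, {"rx": 0, "ry": 0, "rz": 0, "tx": 0, "ty": 0.07, "tz": 0, "fingers": 1}, {"rx": 0, "ry": 0, "rz": 0, "tx": 0, "ty": 0.07, "tz": 0, "fingers": 1}, {"rx": 0, "ry": 0, "rz": 0, "tx": 0, "ty": 0.07, "tz": 0, "fingers": 1}])

```text
t: 10.12
tool_pos: [0.5401, 0.0394, 0.1269]
tcp_rot: [0.021, 1.0, 0.0, -0.0]
force: [0.4, -4.1, 3.6]
gripper_width: 0.0214
finger_force: 60.3
```

```bash
python3 - <<'E'
from h import *
import go
go.st([.54,.054,.127],-2.4)
for n in("top","scene"):
    im=get_image(n);P=pts(im);hsv=cv2.cvtColor(im["pixels"],cv2.COLOR_BGR2HSV)
    X,Y,Z=np.moveaxis(P,-1,0)
    bl=(X>.46)&(X<.62)&(abs(Y+.012)<.14)&(hsv[...,0]>8)&(hsv[...,0]<28)&(hsv[...,1]>40)&(hsv[...,2]>60)&(Z>.015)&(Z<.045)
    nl,l,st,ce=cv2.connectedComponentsWithStats(bl.astype(np.uint8))
    for k in range(1,nl):
        if st[k,4]>12: print(n,P[l==k].mean(0).round(3),st[k,4])
E
```

```text
t 10.12 pos [0.5401 0.0394 0.1269] yaw 177.6 z [-1.e-04  1.e-04 -1.e+00] F [ 0.4  -4.06  3.65] w 0.0214 g 60.3 q6 -2.06
d units [ 0.012  0.243 -0.002]
rz -0.0
top [ 0.569 -0.083  0.03 ] 125
top [ 0.568 -0.132  0.03 ] 133
top [ 0.527 -0.086  0.03 ] 123
top [ 0.529 -0.13   0.03 ] 131
top [0.492 0.065 0.031] 16
top [ 0.495 -0.083  0.03 ] 128
top [ 0.492 -0.127  0.03 ] 130
scene [ 0.516 -0.089  0.028] 271
scene [ 0.573 -0.088  0.028] 138
scene [ 0.496 -0.125  0.032] 47
scene [ 0.533 -0.126  0.032] 44
scene [ 0.571 -0.129  0.033] 42
```

>>> play_rows(deltas=[{"rx": 0, "ry": 0, "rz": 0, "tx": 0, "ty": 0.07, "tz": 0, "fingers": 1}, {"rx": 0, "ry": 0, "rz": 0, "tx": 0, "ty": 0.07, "tz": 0, "fingers": 1}, {"rx": 0, "ry": 0, "rz": 0, "tx": 0, "ty": 0.07, "tz": 0, "fingers": 1}, {"rx": 0, "ry": 0, "rz": 0, "tx": 0, "ty": 0.04, "tz": 0, "fingers": 1}, {"rx": 0, "ry": 0, "rz": 0, "tx": 0, "ty": 0, "tz": 0, "fingers": 1}, {"rx": 0, "ry": 0, "rz": 0, "tx": 0, "ty": 0, "tz": 0, "fingers": 1}, {"rx": 0, "ry": 0, "rz": 0, "tx": 0, "ty": 0, "tz": 0, "fingers": 1}])

```text
t: 11.1
tool_pos: [0.5408, 0.0543, 0.1269]
tcp_rot: [0.021, 1.0, 0.0, 0.0]
force: [0.2, -2.0, 2.1]
gripper_width: 0.0216
finger_force: 60.3
```

>>> play_rows(deltas=[{"rx": 0, "ry": 0, "rz": 0, "tx": 0, "ty": -0.08, "tz": 0, "fingers": 1}, {"rx": 0, "ry": 0, "rz": 0, "tx": 0, "ty": -0.08, "tz": -0.1, "fingers": 1}, {"rx": 0, "ry": 0, "rz": 0, "tx": 0, "ty": 0, "tz": -0.3, "fingers": 1}, {"rx": 0, "ry": 0, "rz": 0, "tx": 0, "ty": -0.1, "tz": -0.3, "fingers": 1}, {"rx": 0, "ry": 0, "rz": 0, "tx": 0, "ty": -0.5, "tz": 0, "fingers": 1}, {"rx": 0, "ry": 0, "rz": 0, "tx": 0, "ty": -0.6, "tz": 0, "fingers": 1}, {"rx": 0, "ry": 0, "rz": 0, "tx": 0, "ty": -0.6, "tz": 0, "fingers": 1}, {"rx": 0, "ry": 0, "rz": 0, "tx": 0, "ty": 0, "tz": 0, "fingers": 1}])

```text
t: 12.1
tool_pos: [0.5357, -0.0657, 0.1702]
tcp_rot: [0.022, 1.0, -0.0, 0.0]
force: [0.4, 0.6, -2.9]
gripper_width: 0.021
finger_force: 59.7
```

```bash
python3 - <<'E'
from h import *
import go
# row2/row3 gap: scene-frame row2 ~-.0862(mid), row3 ~-.127 
go.st([.534,-.108,.16],-2.4)
im=get_image("top");cv2.imwrite("pics/top1.png",cv2.resize(im["pixels"][220:360,230:440],None,fx=3,fy=3))
P=pts(im);hsv=cv2.cvtColor(im["pixels"],cv2.COLOR_BGR2HSV)
X,Y,Z=np.moveaxis(P,-1,0)
bl=(X>.46)&(X<.62)&(abs(Y+.012)<.14)&(hsv[...,0]>8)&(hsv[...,0]<28)&(hsv[...,1]>40)&(hsv[...,2]>60)&(Z>.027)&(Z<.045)
nl,l,st,ce=cv2.connectedComponentsWithStats(bl.astype(np.uint8))
for k in range(1,nl):
    if st[k,4]>12: print(P[l==k].mean(0).round(4),st[k,4])
E
```

```text
t 12.1 pos [ 0.5357 -0.0657  0.1702] yaw 177.42 z [ 8.e-04 -3.e-04 -1.e+00] F [ 0.38  0.58 -2.95] w 0.021 g 59.7 q6 -1.87
d units [-0.003 -0.706  0.17 ]
rz -0.018
[ 0.5294 -0.1294  0.0312] 120
[0.4918 0.0711 0.0313] 121
[ 0.5229 -0.092   0.0321] 34
[ 0.4949 -0.0902  0.0311] 40
[ 0.4928 -0.1272  0.0314] 118
```

View pics/top1.png

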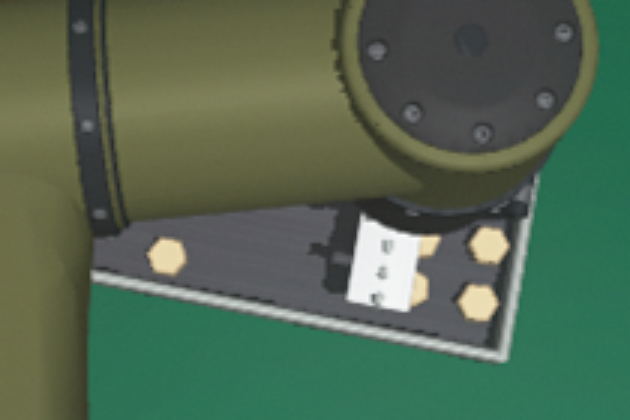

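>>> play_rows(deltas=[{"rx": 0, "ry": 0, "rz": 0, "tx": 0, "ty": -0.3, "tz": 0, "fingers": 1}, {"rx": 0, "ry": 0, "rz": 0, "tx": 0, "ty": -0.3, "tz": 0, "fingers": 1}, {"rx": 0, "ry": 0, "rz": 0, "tx": 0, "ty": -0.11, "tz": 0, "fingers": 1}, {"rx": 0, "ry": 0, "rz": 0, "tx": 0, "ty": 0, "tz": 0.17, "fingers": 1}, {"rx": 0, "ry": 0, "rz": 0, "tx": 0, "ty": 0, "tz": 0, "fingers": 1}, {"rx": 0, "ry": 0, "rz": 0, "tx": 0, "ty": 0, "tz": 0, "fingers": 1}])

```text
t: 12.9
tool_pos: [0.534, -0.1057, 0.1585]
tcp_rot: [0.021, 1.0, -0.0, -0.0]
force: [0.3, 0.3, -1.8]
gripper_width: 0.0216
finger_force: 59.6
```

```bash
python3 - <<'E'
from h import *
import go
go.st([.534,-.1085,.131],-2.4)
a=get_image("scene");P=pts(a)
k=(abs(P[...,0]-.534)<.07)&(abs(P[...,1]+.108)<.03)&(P[...,2]>.048)&(P[...,2]<.06)
print(k.sum(),np.median(P[k],0).round(4))
E
```

```text
t 12.9 pos [ 0.534  -0.1057  0.1585] yaw 177.63 z [-5.e-04 -1.e-04 -1.e+00] F [ 0.29  0.27 -1.79] w 0.0216 g 59.6 q6 -1.79
d units [-0.002 -0.047  0.458]
rz 0.003
163 [ 0.541  -0.1061  0.0519]
```

>>> play_rows(deltas=[{"rx": 0, "ry": 0, "rz": 0, "tx": 0, "ty": -0.055, "tz": 0, "fingers": 1}, {"rx": 0, "ry": 0, "rz": 0, "tx": 0, "ty": 0, "tz": 0.15, "fingers": 1}, {"rx": 0, "ry": 0, "rz": 0, "tx": 0, "ty": 0, "tz": 0.15, "fingers": 1}, {"rx": 0, "ry": 0, "rz": 0, "tx": 0, "ty": 0, "tz": 0.15, "fingers": 1}, {"rx": 0, "ry": 0, "rz": 0, "tx": 0, "ty": 0, "tz": 0, "fingers": 1}, {"rx": 0, "ry": 0, "rz": 0, "tx": 0, "ty": 0, "tz": 0, "fingers": 1}])

```text
t: 13.7
tool_pos: [0.534, -0.1093, 0.1319]
tcp_rot: [0.021, 1.0, -0.0, 0.0]
force: [-0.4, 0.8, -2.8]
gripper_width: 0.0213
finger_force: 59.8
```

>>> play_rows(deltas=[{"rx": 0, "ry": 0, "rz": 0, "tx": 0, "ty": 0, "tz": 0.02, "fingers": 1}, {"rx": 0, "ry": 0, "rz": 0, "tx": 0, "ty": 0, "tz": 0, "fingers": 1}, {"rx": 0, "ry": 0, "rz": 0, "tx": 0, "ty": 0, "tz": 0, "fingers": 1}])

```text
t: 14.08
tool_pos: [0.5339, -0.1093, 0.1306]
tcp_rot: [0.021, 1.0, 0.0, 0.0]
force: [0.3, 0.6, -2.5]
gripper_width: 0.0211
finger_force: 59.8
```

>>> play_rows(deltas=[{"rx": 0, "ry": 0, "rz": 0, "tx": 0, "ty": 0, "tz": 0.02, "fingers": 1}, {"rx": 0, "ry": 0, "rz": 0, "tx": 0, "ty": 0, "tz": 0.02, "fingers": 1}, {"rx": 0, "ry": 0, "rz": 0, "tx": 0, "ty": 0, "tz": 0, "fingers": 1}])

```text
t: 14.45
tool_pos: [0.5338, -0.1093, 0.1279]
tcp_rot: [0.021, 1.0, 0.0, -0.0]
force: [-0.4, 0.0, -3.4]
gripper_width: 0.0213
finger_force: 59.8
```

>>> play_rows(deltas=[{"rx": 0, "ry": 0, "rz": 0, "tx": 0, "ty": 0, "tz": 0.014, "fingers": 1}, {"rx": 0, "ry": 0, "rz": 0, "tx": 0, "ty": 0, "tz": 0, "fingers": 1}])

```text
t: 14.7
tool_pos: [0.534, -0.1093, 0.1277]
tcp_rot: [0.021, 1.0, -0.0, 0.0]
force: [-0.5, 0.2, -0.1]
gripper_width: 0.0212
finger_force: 60.1
```

>>> play_rows(deltas=[{"rx": 0, "ry": 0, "rz": 0, "tx": 0, "ty": 0.03, "tz": 0.004, "fingers": 1}, {"rx": 0, "ry": 0, "rz": 0, "tx": 0, "ty": 0.05, "tz": 0, "fingers": 1}, {"rx": 0, "ry": 0, "rz": 0, "tx": 0, "ty": 0.06, "tz": 0, "fingers": 1}, {"rx": 0, "ry": 0, "rz": 0, "tx": 0, "ty": 0.07, "tz": 0, "fingers": 1}, {"rx": 0, "ry": 0, "rz": 0, "tx": 0, "ty": 0.07, "tz": 0, "fingers": 1}, {"rx": 0, "ry": 0, "rz": 0, "tx": 0, "ty": 0.07, "tz": 0, "fingers": 1}])

```text
t: 15.45
tool_pos: [0.5349, -0.0882, 0.1273]
tcp_rot: [0.021, 1.0, -0.0, 0.0]
force: [0.0, -3.9, 2.2]
gripper_width: 0.0212
finger_force: 60.3
```

>>> play_rows(deltas=[{"rx": 0, "ry": 0, "rz": 0, "tx": 0, "ty": 0.08, "tz": 0, "fingers": 1}, {"rx": 0, "ry": 0, "rz": 0, "tx": 0, "ty": 0.08, "tz": 0, "fingers": 1}, {"rx": 0, "ry": 0, "rz": 0, "tx": 0, "ty": 0.08, "tz": 0, "fingers": 1}, {"rx": 0, "ry": 0, "rz": 0, "tx": 0, "ty": 0.08, "tz": 0, "fingers": 1}, {"rx": 0, "ry": 0, "rz": 0, "tx": 0, "ty": 0.08, "tz": 0, "fingers": 1}, {"rx": 0, "ry": 0, "rz": 0, "tx": 0, "ty": 0.08, "tz": 0, "fingers": 1}])

```text
t: 16.2
tool_pos: [0.536, -0.0592, 0.1271]
tcp_rot: [0.021, 1.0, -0.0, -0.0]
force: [0.6, -3.7, 2.8]
gripper_width: 0.0211
finger_force: 60.4
```

>>> play_rows(deltas=[{"rx": 0, "ry": 0, "rz": 0, "tx": 0, "ty": 0.08, "tz": 0, "fingers": 1}, {"rx": 0, "ry": 0, "rz": 0, "tx": 0, "ty": 0.08, "tz": 0, "fingers": 1}, {"rx": 0, "ry": 0, "rz": 0, "tx": 0, "ty": 0.08, "tz": 0, "fingers": 1}, {"rx": 0, "ry": 0, "rz": 0, "tx": 0, "ty": 0.08, "tz": 0, "fingers": 1}, {"rx": 0, "ry": 0, "rz": 0, "tx": 0, "ty": 0.08, "tz": 0, "fingers": 1}, {"rx": 0, "ry": 0, "rz": 0, "tx": 0, "ty": 0.06, "tz": 0, "fingers": 1}])

```text
t: 16.95
tool_pos: [0.5371, -0.0316, 0.127]
tcp_rot: [0.021, 1.0, 0.0, -0.0]
force: [-0.1, -4.6, 2.6]
gripper_width: 0.0212
finger_force: 60.4
```

>>> play_rows(deltas=[{"rx": 0, "ry": 0, "rz": 0, "tx": 0, "ty": -0.08, "tz": 0, "fingers": 1}, {"rx": 0, "ry": 0, "rz": 0, "tx": 0, "ty": -0.08, "tz": -0.1, "fingers": 1}, {"rx": 0, "ry": 0, "rz": 0, "tx": 0, "ty": 0, "tz": -0.3, "fingers": 1}, {"rx": 0, "ry": 0, "rz": 0, "tx": 0, "ty": 0, "tz": -0.6, "fingers": 1}, {"rx": 0, "ry": 0, "rz": 0, "tx": 0, "ty": 0, "tz": -0.7, "fingers": 1}, {"rx": 0, "ry": 0, "rz": 0, "tx": 0, "ty": 0, "tz": -0.5, "fingers": 1}, {"rx": 0, "ry": 0, "rz": 0, "tx": 0, "ty": 0, "tz": 0, "fingers": 1}])

```text
t: 17.82
tool_pos: [0.5376, -0.0417, 0.2626]
tcp_rot: [0.021, 1.0, 0.001, 0.003]
force: [0.9, 0.6, -3.8]
gripper_width: 0.0214
finger_force: 60.0
```

```bash
python3 go.py .437 -.323 .26 7.2
```

```text
t 17.82 pos [ 0.5376 -0.0417  0.2626] yaw 177.58 z [ 5.2e-03  9.0e-04 -1.0e+00] F [ 0.86  0.6  -3.8 ] w 0.0214 g 60.0 q6 -1.91
d units [ 1.477 -4.755  0.03 ]
rz -0.962
```

>>> play_rows(deltas=[{"rx": 0, "ry": 0, "rz": 0, "tx": 0.13, "ty": -0.4, "tz": 0, "fingers": 1}, {"rx": 0, "ry": 0, "rz": 0, "tx": 0.24, "ty": -0.8, "tz": 0, "fingers": 1}, {"rx": 0, "ry": 0, "rz": 0, "tx": 0.24, "ty": -0.8, "tz": 0, "fingers": 1}, {"rx": 0, "ry": 0, "rz": 0, "tx": 0.24, "ty": -0.8, "tz": 0, "fingers": 1}, {"rx": 0, "ry": 0, "rz": 0, "tx": 0.24, "ty": -0.8, "tz": 0, "fingers": 1}, {"rx": 0, "ry": 0, "rz": 0, "tx": 0.24, "ty": -0.77, "tz": 0, "fingers": 1}, {"rx": 0, "ry": 0, "rz": 0, "tx": 0.147, "ty": -0.4, "tz": 0, "fingers": 1}, {"rx": 0, "ry": 0, "rz": -0.962, "tx": 0, "ty": 0, "tz": 0, "fingers": 1}])

```text
t: 18.82
tool_pos: [0.4348, -0.3252, 0.2573]
tcp_rot: [-0.063, 0.998, 0.001, -0.001]
force: [-0.5, 0.9, -2.3]
gripper_width: 0.0215
finger_force: 59.7
```

>>> play_rows(deltas=[{"rx": 0, "ry": 0, "rz": 0, "tx": 0, "ty": 0, "tz": 0, "fingers": 1}, {"rx": 0, "ry": 0, "rz": 0, "tx": 0, "ty": 0, "tz": 0, "fingers": 1}, {"rx": 0, "ry": 0, "rz": 0, "tx": 0, "ty": 0, "tz": 0, "fingers": 1}])

```text
t: 19.2
tool_pos: [0.4364, -0.3234, 0.2588]
tcp_rot: [-0.062, 0.998, 0.0, -0.0]
force: [-0.1, 0.7, -3.0]
gripper_width: 0.0214
finger_force: 59.7
```

```bash
cat > blk.py <<'E'
from h import *
im=get_image("top");P=pts(im);hsv=cv2.cvtColor(im["pixels"],cv2.COLOR_BGR2HSV)
X,Y,Z=np.moveaxis(P,-1,0)
bl=(X>.46)&(X<.62)&(abs(Y+.012)<.14)&(hsv[...,0]>8)&(hsv[...,0]<28)&(hsv[...,1]>40)&(hsv[...,2]>60)&(Z>.027)&(Z<.06)
nl,l,st,ce=cv2.connectedComponentsWithStats(bl.astype(np.uint8))
th=np.radians(-2.4);c=np.array([.537,-.012]);ex=np.array([np.cos(th),np.sin(th)]);ey=np.array([-ex[1],ex[0]])
for k in range(1,nl):
    if st[k,4]>12: q=P[l==k].mean(0);print(((q[:2]-c)@ex).round(3),((q[:2]-c)@ey).round(3),q[2].round(4),P[l==k][:,2].max().round(4),st[k,4])
E
python3 go.py .4367 -.3242 .1435 7.2; python3 blk.py
```

```text
t 19.2 pos [ 0.4364 -0.3234  0.2588] yaw 7.16 z [-3.e-04  3.e-04 -1.e+00] F [-0.11  0.68 -3.  ] w 0.0214 g 59.7 q6 -1.18
d units [-0.004 -0.015  1.922]
rz -0.004
0.039 0.084 0.0314 0.0365 114
0.031 -0.003 0.0311 0.0379 115
-0.001 0.082 0.0316 0.0373 117
-0.008 -0.003 0.0313 0.0377 116
-0.049 0.081 0.0312 0.0363 122
-0.039 -0.003 0.0317 0.0373 118
```

>>> play_rows(deltas=[{"rx": 0, "ry": 0, "rz": 0, "tx": 0, "ty": -0.012, "tz": 0.4, "fingers": 1}, {"rx": 0, "ry": 0, "rz": 0, "tx": 0, "ty": 0, "tz": 0.4, "fingers": 1}, {"rx": 0, "ry": 0, "rz": 0, "tx": 0, "ty": 0, "tz": 0.4, "fingers": 1}, {"rx": 0, "ry": 0, "rz": 0, "tx": 0, "ty": 0, "tz": 0.3, "fingers": 1}, {"rx": 0, "ry": 0, "rz": 0, "tx": 0, "ty": 0, "tz": 0.25, "fingers": 1}, {"rx": 0, "ry": 0, "rz": 0, "tx": 0, "ty": 0, "tz": 0, "fingers": 1}, {"rx": 0, "ry": 0, "rz": 0, "tx": 0, "ty": 0, "tz": 0, "fingers": 1}])

```text
t: 20.12
tool_pos: [0.4367, -0.3248, 0.155]
tcp_rot: [-0.063, 0.998, -0.0, 0.001]
force: [0.1, -0.1, -2.3]
gripper_width: 0.0217
finger_force: 59.6
```

>>> play_rows(deltas=[{"rx": 0, "ry": 0, "rz": 0, "tx": 0, "ty": 0, "tz": 0.05, "fingers": 1}, {"rx": 0, "ry": 0, "rz": 0, "tx": 0, "ty": 0, "tz": 0.05, "fingers": 1}, {"rx": 0, "ry": 0, "rz": 0, "tx": 0, "ty": 0, "tz": 0, "fingers": 1}])

```text
t: 20.5
tool_pos: [0.4362, -0.3244, 0.1477]
tcp_rot: [-0.063, 0.998, 0.0, -0.0]
force: [0.5, -0.5, -2.9]
gripper_width: 0.0216
finger_force: 59.7
```

```bash
python3 go.py .4367 -.3242 .1435 7.2; python3 blk.py
```

```text
t 20.5 pos [ 0.4362 -0.3244  0.1477] yaw 7.22 z [-5.e-04  3.e-04 -1.e+00] F [ 0.52 -0.48 -2.86] w 0.0216 g 59.7 q6 -1.18
d units [-0.009  0.003  0.071]
rz 0.002
0.039 0.083 0.0315 0.0372 114
0.031 -0.003 0.0316 0.0374 116
-0.001 0.082 0.0312 0.0369 113
-0.007 -0.003 0.0317 0.0374 112
-0.049 0.081 0.0314 0.0371 121
-0.039 -0.003 0.0314 0.0369 123
```

>>> play_rows(deltas=[{"rx": 0, "ry": 0, "rz": 0, "tx": 0, "ty": 0, "tz": 0.03, "fingers": 1}, {"rx": 0, "ry": 0, "rz": 0, "tx": 0, "ty": 0, "tz": 0.03, "fingers": 1}, {"rx": 0, "ry": 0, "rz": 0, "tx": 0, "ty": 0, "tz": 0, "fingers": 1}])

```text
t: 20.92
tool_pos: [0.4362, -0.3244, 0.1441]
tcp_rot: [-0.063, 0.998, 0.0, -0.0]
force: [-0.2, 0.7, -2.3]
gripper_width: 0.0213
finger_force: 59.7
```

>>> play_rows(deltas=[{"rx": 0, "ry": 0, "rz": 0, "tx": 0, "ty": 0, "tz": 0.015, "fingers": 1}, {"rx": 0, "ry": 0, "rz": 0, "tx": 0, "ty": 0, "tz": 0, "fingers": 1}])

```text
t: 21.18
tool_pos: [0.4363, -0.3245, 0.1436]
tcp_rot: [-0.063, 0.998, -0.0, 0.0]
force: [-1.4, -0.5, -2.1]
gripper_width: 0.021
finger_force: 59.9
```

>>> play_rows(deltas=[{"rx": 0, "ry": 0, "rz": 0, "tx": 0, "ty": 0, "tz": 0.015, "fingers": 1}, {"rx": 0, "ry": 0, "rz": 0, "tx": 0, "ty": 0, "tz": 0, "fingers": 1}])

```text
t: 21.42
tool_pos: [0.4364, -0.3246, 0.1435]
tcp_rot: [-0.063, 0.998, -0.0, 0.0]
force: [-2.9, 2.4, 4.1]
gripper_width: 0.0213
finger_force: 60.6
```

>>> play_rows(deltas=[{"rx": 0, "ry": 0, "rz": 0, "tx": 0, "ty": 0, "tz": 0, "fingers": 0.7}, {"rx": 0, "ry": 0, "rz": 0, "tx": 0, "ty": 0, "tz": 0, "fingers": 0.5}, {"rx": 0, "ry": 0, "rz": 0, "tx": 0, "ty": 0, "tz": 0, "fingers": 0}, {"rx": 0, "ry": 0, "rz": 0, "tx": 0, "ty": 0, "tz": 0, "fingers": 0}, {"rx": 0, "ry": 0, "rz": 0, "tx": 0, "ty": 0, "tz": 0, "fingers": 0}, {"rx": 0, "ry": 0, "rz": 0, "tx": 0, "ty": 0, "tz": 0, "fingers": 0}])

```text
t: 22.18
tool_pos: [0.4363, -0.3245, 0.1426]
tcp_rot: [-0.063, 0.998, 0.0, -0.0]
force: [-0.4, 0.8, -0.1]
gripper_width: 0.0856
finger_force: 0.0
```

>>> play_rows(deltas=[{"rx": 0, "ry": 0, "rz": 0, "tx": 0, "ty": 0, "tz": -0.2, "fingers": 0}, {"rx": 0, "ry": 0, "rz": 0, "tx": 0, "ty": 0, "tz": -0.5, "fingers": 0}, {"rx": 0, "ry": 0, "rz": 0, "tx": 0, "ty": 0, "tz": -0.7, "fingers": 0}, {"rx": 0, "ry": 0, "rz": 0, "tx": 0, "ty": 0, "tz": -0.5, "fingers": 0}, {"rx": 0, "ry": 0, "rz": 0, "tx": 0.5, "ty": -0.5, "tz": 0, "fingers": 0}, {"rx": 0, "ry": 0, "rz": 0, "tx": 0.6, "ty": -0.6, "tz": 0, "fingers": 0}, {"rx": 0, "ry": 0, "rz": 0, "tx": 0.6, "ty": -0.6, "tz": 0, "fingers": 0}, {"rx": 0, "ry": 0, "rz": 0, "tx": 0.6, "ty": -0.6, "tz": 0, "fingers": 0}])

```text
t: 23.18
tool_pos: [0.3156, -0.48, 0.2579]
tcp_rot: [-0.063, 0.998, -0.001, 0.0]
force: [0.7, -0.6, -0.0]
gripper_width: 0.0857
finger_force: 0.0
```

```bash
python3 go.py; python3 blk.py; python3 - <<'E'
from m import *
for n in("top","scene"):
    im=get_image(n);show(n,im);cv2.imwrite(f"pics/{n}9.png",im["pixels"])
E
```

```text
t 23.18 pos [ 0.3156 -0.48    0.2579] yaw 7.24 z [ 8.0e-04 -1.1e-03 -1.0e+00] F [ 0.72 -0.63 -0.04] w 0.0857 g 0.0 q6 -0.8
0.039 0.083 0.0315 0.0361 114
0.031 -0.003 0.0312 0.0369 117
-0.001 0.082 0.0317 0.0371 113
0.036 -0.119 0.0314 0.0357 113
-0.007 -0.003 0.0313 0.0353 112
-0.003 -0.118 0.0314 0.037 113
-0.049 0.081 0.0313 0.0367 117
-0.039 -0.003 0.0317 0.0379 117
-0.039 -0.117 0.0314 0.0379 118
top bench z 0.0003
 rim (array([536.2, -11.7]), array([281.1, 147.6]), 87.42) 0.0472 1598
 blk [0.5803 0.0695 0.0316] 115
 blk [ 0.5681 -0.017   0.0316] 117
 blk [0.5393 0.0696 0.0316] 116
 blk [ 0.568  -0.1324  0.0316] 114
 blk [ 0.5293 -0.0143  0.0325] 119
 blk [0.476  0.298  0.0377] 19
 blk [ 0.5293 -0.1298  0.0317] 119
 blk [0.4914 0.0711 0.0319] 123
 blk [ 0.4976 -0.0137  0.0319] 122
 blk [ 0.4929 -0.1278  0.0318] 117
 hold (array([ 544.1, -404.9]), array([133. , 409.9]), 53.2) 0.0719 1905
 grip top (array([ 435.5, -322. ]), array([33. , 21.3]), 5.09) 0.1718 240 all (array([ 435.5, -321.9]), array([32.8, 22.7]), 6.51) 0.11557354865727144
scene bench z 0.0023
 rim (array([537.9, -12.4]), array([284. , 149.8]), 87.47) 0.0474 1563
 blk [0.4937 0.0699 0.0331] 56
 blk [0.5414 0.0687 0.0329] 60
 blk [0.5821 0.0675 0.0332] 63
 blk [ 0.5004 -0.0153  0.0335] 65
 blk [ 0.5321 -0.0169  0.0335] 66
 blk [ 0.5704 -0.0186  0.0333] 69
 blk [ 0.4949 -0.1254  0.0336] 43
 blk [ 0.5312 -0.1266  0.0332] 44
 blk [ 0.5703 -0.1293  0.0335] 42
 hold (array([ 435.7, -321.6]), array([146.6,  58.3]), 7.09) 0.0728 1850
 grip top (array([ 439.4, -325.5]), array([31.8, 20.4]), 11.3) 0.1704 178 all (array([ 437.8, -326.3]), array([35.5, 21.3]), 13.86) 0.11252935216892085
```

View pics/scene9.png

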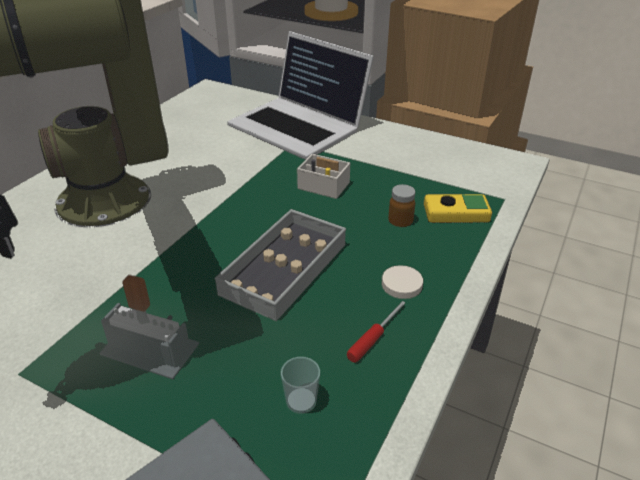

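The picture shows three rows of three blocks lying flat: bare end ~(304,239), middle ~(282,260) and crowded end ~(252,290). The rake is back in its holder at ~(140,300), at the same pose as at the start, and the arm is clear.

```bash
python3 -c "
from plant import order; print(order.job_done())"
```

```text
the job is handed in; nothing more can be done
None
```

I raked the nine blocks out flat, three in each third of the tray, stood the rake back in its holder, released and at its starting pose, and handed the job in at about 23 s; no verdict came back.

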